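# Find the rattling welded housing and scrap it

### The arm

A 6-joint arm with a two-finger parallel gripper is mounted at the origin on a cart in front of the work surface, level with it; the furniture and walls round the work are solid. World frame = base frame: x ahead of the robot, y to its left, z up, the work surface at z = 0. Lengths are in m, angles in rad, forces in N, time in s.
With the tool pointing down it reaches from about 0.275 to 0.825 m from the base axis. Payload 5.2 kg.
Tool frame: the origin (TCP) lies between the finger pads; the fingertips stand 22 mm ahead of it and the grasp point (between the pads) lies 3 mm ahead of it; x points along the fingers, y is the direction in which the jaws open and shut, and the axes are right-handed (so a half turn about x gives the same grasp; the last joint's range is limited). The gripper opens to 93 mm and grips with 3 to 60 N. Pads are 15 mm wide; open, the fingers measure 128 mm over their backs; the gripper's body (75 mm by 188 mm) begins 65 mm behind the grasp point.
Start: joints at [1.072, 0.259, 1.535, -0, 1.348, -0.203], TCP at [0.16, 0.526, 0.241] pointing down, gripper open.
Joint ranges: [-3.14, 3.14], [-0.91, 2.08], [0.19, 2.58], [-1.22, 4.36], [0.22, 2.71], [-3.12, 3.12]. Speed limits (rad/s): [2.57, 2.57, 3.14, 3.14, 3.14, 3.14].

### API

Orientations are given as a unit quaternion [x, y, z, w].
In Python, from cell import r gives the robot as it stands. The module is installed in compiled form; this text tells all that it offers.
- The arm moves only by the tool drive_tool, never from a script. Its argument "series" is a list that holds one entry, the list of rows, each a list of 7 numbers: the closure, from -1 (fully open) to 1 (shut), so that 0 is half open, then the shift along the tool's x, y, z in cm, then the turn, a rotation vector about the tool's x, y, z in rad. A call has 1 to 20 rows; each row is the pose to reach, as a shift and turn from the pose commanded when the call began, along the tool's axes at that moment; what a row does not reach only later rows make up. A row lasts 1/8 s, in which the tool goes at most 62.5 mm and 10.7 degrees, less where a joint would pass 70% of its speed; a pose out of reach is approached as far as the arm can. A call with a gripper value outside its range is refused whole. The fingers move at their own pace and stop on an object; "newtons" is the grip in N (left out, the last holds). Time passes only in rows, so rows that repeat a pose let the fingers close. It gives the time, the measured TCP pose, the force and the opening at its end, in the units of the state.
- r.get_state(): the state, without advancing time (a new reading comes with each control period).
- r.capture(name): name is "scene" or "top" or "wrist"; returns the picture (384x512x3 uint8, red, green, blue); there is no depth.
- r.camera_model(name): a dict with "mtx" (3x3 intrinsics, pixels), "rvec" (rotation vector, rad) and "tvec" (3), from world to camera coordinates, as OpenCV has them. Camera axes: x right, y down, z forward; pixel columns grow to the right and rows downward; lengths in m; the calibration is good to about 2 mm. The wrist camera is an equidistant fisheye: a pixel r from the principal point sees the ray r / f radians off the axis. A picture is of the moment at which its call begins: read the wrist's pose just before it. camera_model takes no time and is no camera call; for the wrist camera it gives the pose at the moment of the call.
- r.hand_in(): hands the job in, once; it reports no verdict.
Trained networks look in the newest picture that a camera, given by its name, has taken for a name from the list of things; names that differ only in an ending like _2 or _b are one class to them, and where a whole thing is asked for, a point or a joint stands for the part that bears it (a point fixed in the world has none). Each returns a list of dicts, best first, with "score" (0 to 1); they miss things now and then, are a little off and sometimes report something else, mostly with a low value. They report only what shows in the picture. A call takes as long as a camera call.
- r.recognise(camera, label): "extent" ([left, top, right, bottom] in pixels, round what is visible of it).
- r.masks_of(camera, label): "region" (384x512 bool, what is visible of it) and "extent" ([left, top, right, bottom] in pixels, round what is visible of it).
- r.mark_of(camera, label): "point" ([column, row] in pixels: a listed point, or the origin of a listed thing).
The state is a dict: "time_s": time; "qpos": joint angles; "joint_velocities": joint speeds; "effort": joint torques, N m; "ee_pos": TCP position; "tool_rot": TCP orientation; "ft_force": force on the tool from outside, world axes, zero at the start; "ft_torque": the same for the moment, N m; "finger_gap": finger opening in m.
Only numpy, scipy, OpenCV 4.12 (cv2) and the standard library are available. Lean on these libraries where they do the work, as an engineer would, in place of code of your own. Each camera call takes 0.05 s, during which the arm holds its last target.

### The job

One of the three welded square-tube housings on the wooden stand has an insert that has come loose inside and can slide from end to end; in the other two it is held fast. Lift them and tilt them end-down until you find the one whose insert shifts, lay that one flat in the steel scrap tray, and leave the two sound ones lying on the stand, one to a bay.

Things in the scene. Friction and masses are not known exactly. Their poses are not given: they have to be found in the camera images.
- tube_1: one of three housings that look exactly alike: square steel tube 150 x 40 x 40 mm, ends closed by welded plates with a dark bead. Origin at its centre, x along its length, z up. Each weighs 0.55 to 0.67 kg, 0.3 kg of it the insert. In exactly one of the three, a different one each time, the insert is loose; neither look nor weight tells which.
- tube_2: second housing, same look, size and frame as tube_1. The loose insert slides up to 45 mm either way from the middle of the tube, along its length, once tilted over about 10 degrees (allow it 0.6 s at 25 degrees), and stays where it is when the tube is brought back level. The held ones have under 7 mm of play.
- tube_3: third housing, same look, size and frame as tube_1. If the one with the loose insert is gripped at its middle and held level, its moment about the horizontal cross axis changes by about 0.13 N m the first time one end is tipped down (insert runs from middle to end), then by 0.26 N m when the other end is; a sound one changes by less than 0.05 N m.
- stand: fixed wooden stand, 110 (x) by 280 mm (y); origin under its centre, on the bench. Two bars, 20 mm wide and high, run along its y at x = -45 and +45 mm; at most 6 mm high between. Tubes lie across both bars along its x, centres 40 mm above the bench, in bays at y = -95, 0, +95 mm in any order, parted by 8 mm pins on the bars, 38 mm high, at y = -137, -47, +47, +137.
- tray: fixed open scrap tray of dark steel, 210 mm (x) by 140 mm (y), walls 3 mm with a 6 mm round rim, rim top 31 mm above the bench, floor 3 mm above it; origin at the centre of its underside. A tube lying in it has its centre 23 mm above the origin.
- insert_1 (a joint): how far the hidden insert sits from the middle of tube_1, in m along the tube's x (0 = middle). All three start within 3 mm of 0; a held one stays within 7 mm of 0, the loose one runs to +-0.045 when its tube is tilted.
- insert_2 (a joint): how far the hidden insert sits from the middle of tube_2, in m along the tube's x (0 = middle). All three start within 3 mm of 0; a held one stays within 7 mm of 0, the loose one runs to +-0.045 when its tube is tilted.
- insert_3 (a joint): how far the hidden insert sits from the middle of tube_3, in m along the tube's x (0 = middle). All three start within 3 mm of 0; a held one stays within 7 mm of 0, the loose one runs to +-0.045 when its tube is tilted.

How it is judged:
On the way:
1. a tube has been lifted clear and tilted until its insert slid over 12 mm off the middle (((height (world z) of tube_1 above 0.06 m and (value of joint insert_1 above 0.012 m or value of joint insert_1 below -0.012 m)) or (height (world z) of tube_2 above 0.06 m and (value of joint insert_2 above 0.012 m or value of joint insert_2 below -0.012 m)) or (height (world z) of tube_3 above 0.06 m and (value of joint insert_3 above 0.012 m or value of joint insert_3 below -0.012 m)))), for 0.1 s.
At the end, for the whole second after the job is handed in: The tube whose insert has slid over 12 mm lies in the tray, centre within 60 mm (tray x) and 50 mm (y) of the middle. The two others, not shifted, lie on both bars of the stand, centre within 40 mm (stand x) of the middle, within 20 degrees of stand x. All flat within 6 degrees, released, at rest (((((value of joint insert_1 above 0.012 m or value of joint insert_1 below -0.012 m) and (x of tube_1 in the frame of tray between -0.06 and 0.06 m and y of tube_1 in the frame of tray between -0.05 and 0.05 m and z of tube_1 in the frame of tray between 0.015 and 0.031 m and angle between tube_1's own x axis and vertical between 1.466 and 1.676 rad and linear speed of tube_1 below 0.02 m/s and contact force between tube_1 and the fingers below 0.1 N)) and (not (value of joint insert_2 above 0.012 m or value of joint insert_2 below -0.012 m) and (x of tube_2 in the frame of stand between -0.04 and 0.04 m and y of tube_2 in the frame of stand between -0.13 and 0.13 m and z of tube_2 in the frame of stand between 0.034 and 0.046 m and angle between tube_2's own x axis and vertical between 1.466 and 1.676 rad and linear speed of tube_2 below 0.02 m/s and contact force between tube_2 and the fingers below 0.1 N and angle between the x axis of tube_2 and the x axis of stand, either way round below 0.35 rad)) and (not (value of joint insert_3 above 0.012 m or value of joint insert_3 below -0.012 m) and (x of tube_3 in the frame of stand between -0.04 and 0.04 m and y of tube_3 in the frame of stand between -0.13 and 0.13 m and z of tube_3 in the frame of stand between 0.034 and 0.046 m and angle between tube_3's own x axis and vertical between 1.466 and 1.676 rad and linear speed of tube_3 below 0.02 m/s and contact force between tube_3 and the fingers below 0.1 N and angle between the x axis of tube_3 and the x axis of stand, either way round below 0.35 rad))) or (((value of joint insert_2 above 0.012 m or value of joint insert_2 below -0.012 m) and (x of tube_2 in the frame of tray between -0.06 and 0.06 m and y of tube_2 in the frame of tray between -0.05 and 0.05 m and z of tube_2 in the frame of tray between 0.015 and 0.031 m and angle between tube_2's own x axis and vertical between 1.466 and 1.676 rad and linear speed of tube_2 below 0.02 m/s and contact force between tube_2 and the fingers below 0.1 N)) and (not (value of joint insert_1 above 0.012 m or value of joint insert_1 below -0.012 m) and (x of tube_1 in the frame of stand between -0.04 and 0.04 m and y of tube_1 in the frame of stand between -0.13 and 0.13 m and z of tube_1 in the frame of stand between 0.034 and 0.046 m and angle between tube_1's own x axis and vertical between 1.466 and 1.676 rad and linear speed of tube_1 below 0.02 m/s and contact force between tube_1 and the fingers below 0.1 N and angle between the x axis of tube_1 and the x axis of stand, either way round below 0.35 rad)) and (not (value of joint insert_3 above 0.012 m or value of joint insert_3 below -0.012 m) and (x of tube_3 in the frame of stand between -0.04 and 0.04 m and y of tube_3 in the frame of stand between -0.13 and 0.13 m and z of tube_3 in the frame of stand between 0.034 and 0.046 m and angle between tube_3's own x axis and vertical between 1.466 and 1.676 rad and linear speed of tube_3 below 0.02 m/s and contact force between tube_3 and the fingers below 0.1 N and angle between the x axis of tube_3 and the x axis of stand, either way round below 0.35 rad))) or (((value of joint insert_3 above 0.012 m or value of joint insert_3 below -0.012 m) and (x of tube_3 in the frame of tray between -0.06 and 0.06 m and y of tube_3 in the frame of tray between -0.05 and 0.05 m and z of tube_3 in the frame of tray between 0.015 and 0.031 m and angle between tube_3's own x axis and vertical between 1.466 and 1.676 rad and linear speed of tube_3 below 0.02 m/s and contact force between tube_3 and the fingers below 0.1 N)) and (not (value of joint insert_1 above 0.012 m or value of joint insert_1 below -0.012 m) and (x of tube_1 in the frame of stand between -0.04 and 0.04 m and y of tube_1 in the frame of stand between -0.13 and 0.13 m and z of tube_1 in the frame of stand between 0.034 and 0.046 m and angle between tube_1's own x axis and vertical between 1.466 and 1.676 rad and linear speed of tube_1 below 0.02 m/s and contact force between tube_1 and the fingers below 0.1 N and angle between the x axis of tube_1 and the x axis of stand, either way round below 0.35 rad)) and (not (value of joint insert_2 above 0.012 m or value of joint insert_2 below -0.012 m) and (x of tube_2 in the frame of stand between -0.04 and 0.04 m and y of tube_2 in the frame of stand between -0.13 and 0.13 m and z of tube_2 in the frame of stand between 0.034 and 0.046 m and angle between tube_2's own x axis and vertical between 1.466 and 1.676 rad and linear speed of tube_2 below 0.02 m/s and contact force between tube_2 and the fingers below 0.1 N and angle between the x axis of tube_2 and the x axis of stand, either way round below 0.35 rad))))); the robot touches nothing.
It also fails if it takes over 67 s, if anything falls off the work surface, if the arm or the gripper's body presses on something with over 40 N, if the wrist force passes 120 N, or if a joint passes its speed limit or range.

## Working session

There is one attempt and no reset: what is moved stays moved. The work goes in short steps, Python scripts to look and compute and a tool call to move; the robot and the scene stay as the last step left them, time stands still between calls to the robot, and variables do not carry over. Pictures are saved under pics/ and viewed, and the job is handed in when it is done.

Besides the shell and the picture viewer there is one more tool, called after ">>>" as name(argument=value, ...) on one line, values as JSON. drive_tool: Moves the arm, as the interface text tells. Its arguments: {"type":"object","properties":{"series":{"type":"array"},"newtons":{"type":"number"}},"required":["series"]}

```bash
mkdir -p pics; ls
python3 - <<'E'
from cell import r
import cv2
s=r.get_state(); print(s)
for c in ("scene","top"):
    im=r.capture(c); cv2.imwrite(f"pics/{c}0.png",im[:,:,::-1]); m=r.camera_model(c); print(c,m)
    for l in ("tube_1","stand","tray"):
        print(l,[(d["score"],d["point"]) for d in r.mark_of(c,l)])
print(r.get_state()["time_s"])
E
```

```text
pics
{'time_s': 0.0, 'qpos': array([ 1.07221562e+00,  2.59327284e-01,  1.53609923e+00,  1.17505300e-05,
        1.34796221e+00, -2.02826017e-01]), 'joint_velocities': array([-1.86667162e-03,  1.75419767e-03, -1.52062237e-03,  7.50570346e-05,
       -1.50557019e-03, -1.37960101e-04]), 'effort': array([ 3.98652674e-04, -4.37308109e+01, -2.84003073e+01,  7.18119275e-02,
        4.16957424e-02, -2.05240558e-04]), 'ee_pos': array([0.16004495, 0.52567156, 0.23981964]), 'tool_rot': array([ 0.10359029,  0.69961101, -0.10478022,  0.69916707]), 'ft_force': array([ 0.15163456, -0.24494684, -0.68521884]), 'ft_torque': array([-0.03285385,  0.03643171,  0.02551916]), 'finger_gap': 0.09302654347083604}
scene {'mtx': array([[364.17455215,   0.        , 251.05444334],
       [  0.        , 364.17455215, 191.93337715],
       [  0.        ,   0.        ,   1.        ]]), 'rvec': array([ 2.32003793, -0.744881  ,  0.30831625]), 'tvec': array([-0.54624538,  0.20481401,  0.7724669 ])}
tube_1 [(0.79, [252.5, 193.1]), (0.63, [227.9, 168.6])]
stand [(0.59, [230.6, 178.1])]
tray [(0.64, [293.1, 304.7])]
top {'mtx': array([[431.46653386,   0.        , 265.91630657],
       [  0.        , 431.46653386, 195.46805114],
       [  0.        ,   0.        ,   1.        ]]), 'rvec': array([ 2.17428214, -2.1705238 ,  0.16397531]), 'tvec': array([-0.18701521,  0.56073456,  0.84733672])}
tube_1 [(0.67, [234.3, 184.5]), (0.65, [187.2, 184.7])]
stand []
tray [(0.88, [367.7, 228.0])]
0.4
```

View pics/top0.png

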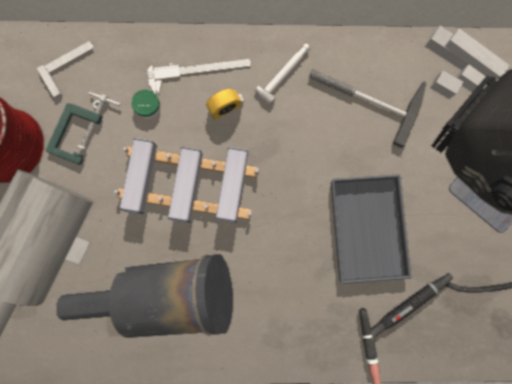

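View pics/scene0.png

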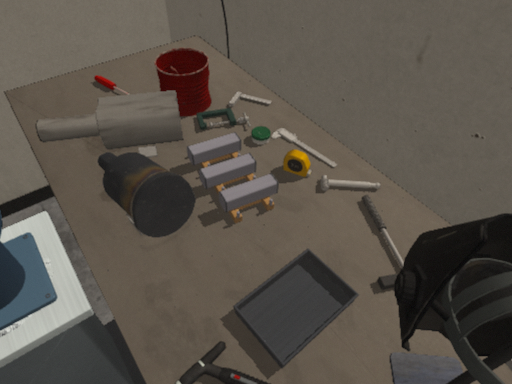

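```bash
cat > h.py <<'E'
from cell import r
import numpy as np, cv2
from scipy.spatial.transform import Rotation as R
def proj(c,P):
    m=r.camera_model(c); return cv2.projectPoints(np.array(P,float).reshape(-1,3),m["rvec"],m["tvec"],m["mtx"],None)[0].reshape(-1,2)
def back(c,uv,z):
    m=r.camera_model(c); A=cv2.Rodrigues(m["rvec"])[0]; C=-A.T@m["tvec"]
    uv=np.array(uv,float).reshape(-1,2); d=(A.T@np.linalg.inv(m["mtx"])@np.c_[uv,np.ones(len(uv))].T).T
    return C+d*((z-C[2])/d[:,2])[:,None]
E
python3 - <<'E'
from h import *
for c in("top","scene"):
    m=r.camera_model(c); A=cv2.Rodrigues(m["rvec"])[0]; print(c,"C",-A.T@m["tvec"])
    print(proj(c,[[0.16,0.526,0.24],[0.16,.526,0.4],[0,0,0]]))
print(back("top",[[186,184],[234,184],[138,176]],0.06)); print(back("top",[[0,0],[511,0],[0,383],[511,383]],0.0))
print("tray",back("top",[[332,178],[400,176],[409,278],[341,283]],0.031))
im=cv2.imread("pics/top0.png"); cv2.imwrite("pics/crop.png",cv2.resize(im[130:235,105:270],None,fx=4.8,fy=4.8,interpolation=cv2.INTER_CUBIC))
for c in("top","scene"):
  r.capture(c)
  for d in r.masks_of(c,"tube_1"):
    print(c,d["score"],d["extent"],cv2.minAreaRect(np.argwhere(d["region"])[:,::-1].astype(np.float32)))
E
```

```text
top C [ 0.45402026 -0.16019689  0.91410066]
[[-230.65921547  456.53372166]
 [-399.65910901  529.3512421 ]
 [ 170.68756905  480.99585932]]
scene C [ 0.21885254 -0.60564413  0.72272862]
[[-29.45061734  57.86521456]
 [-69.11023336  -9.15798067]
 [ -6.46942988 288.49162625]]
[[ 0.58066459 -0.02621503  0.06      ]
 [ 0.58107745 -0.12159397  0.06      ]
 [ 0.59633004  0.06910896  0.06      ]]
[[ 1.00006327  0.40268073  0.        ]
 [ 1.02067567 -0.75137409  0.        ]
 [ 0.1871361   0.34312308  0.        ]
 [ 0.17802142 -0.69237341  0.        ]]
tray [[ 0.59890172 -0.32390091  0.031     ]
 [ 0.6038206  -0.46706232  0.031     ]
 [ 0.39357079 -0.4775581   0.031     ]
 [ 0.38389844 -0.33818051  0.031     ]]
top 0.68 [213.5, 146.5, 246.8, 223.4] ((231.68519592285156, 184.503173828125), (21.683687210083008, 76.11819458007812), 9.727579116821289)
top 0.6 [169.7, 147.2, 199.3, 224.0] ((184.6956329345703, 184.9436492919922), (22.979665756225586, 75.09362030029297), 10.491477012634277)
scene 0.74 [187.9, 133.2, 242.2, 162.1] ((214.87261962890625, 147.56687927246094), (19.07444190979004, 54.40166091918945), 73.61045837402344)
scene 0.68 [201.0, 153.8, 259.3, 186.9] ((227.80477905273438, 169.4593963623047), (22.416534423828125, 58.78462600708008), 70.14479064941406)
scene 0.59 [220.7, 175.0, 279.2, 210.5] ((248.52024841308594, 192.0581817626953), (21.23064613342285, 60.40673065185547), 70.82099914550781)
```

View pics/crop.png

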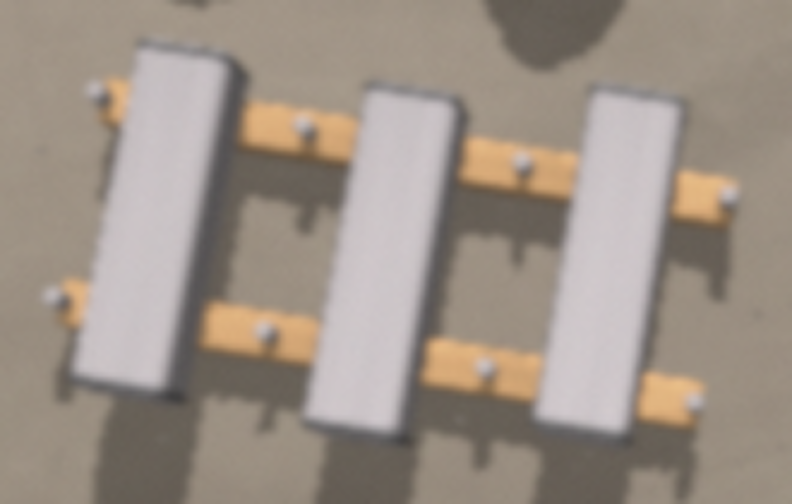

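Run:
```python
from h import *
f=lambda L:np.array(L,float)/4.8+[105,130]-0.4
for n,q in dict(A=[(140,45),(233,55),(170,390),(72,380)],B=[(368,88),(460,98),(402,435),(305,423)],C=[(593,92),(682,100),(628,435),(535,420)]).items():
    P=back("top",f(q),0.06)[:,:2]; c=P.mean(0); d=(P[0]+P[1]-P[2]-P[3])/2; w=(P[0]+P[3]-P[1]-P[2])/2
    print(n,c.round(4),"yaw",np.degrees(np.arctan2(d[1],d[0])).round(2),"L",np.linalg.norm(d).round(4),"W",np.linalg.norm(w).round(4))
P=back("top",f([(97,94),(305,128),(523,162),(728,198),(56,297),(265,332),(485,369),(694,402)]),0.038)[:,:2]
S=np.array([[x,y] for x in(.045,-.045) for y in(.137,.047,-.047,-.137)])
Sc=S-S.mean(0);Pc=P-P.mean(0);U,D,V=np.linalg.svd(Sc.T@Pc);Rm=(U@V).T
print("stand",P.mean(0),"yaw",np.degrees(np.arctan2(Rm[1,0],Rm[0,0])),"res",np.abs(Pc-Sc@Rm.T).max())
T=back("top",[[332,178],[400,176],[409,278],[341,283]],0.031)[:,:2];print("tray",T.mean(0), np.degrees(np.arctan2(*((T[0]+T[1]-T[2]-T[3])[::-1]))))
s=r.get_state();print(R.from_quat(s["tool_rot"]).as_matrix().round(3),s["time_s"])
```

```text
A [0.5992 0.0718] yaw -8.83 L 0.1425 W 0.0396
B [ 0.5814 -0.0235] yaw -8.78 L 0.1426 W 0.0393
C [ 0.5815 -0.1169] yaw -8.93 L 0.1412 W 0.0381
stand [ 0.5899444  -0.02423416] yaw -9.200562566204939 res 0.0006358699385208971
tray [ 0.49504789 -0.40167546] 3.334301160667377
[[-0.     0.292  0.957]
 [ 0.     0.957 -0.292]
 [-1.     0.    -0.   ]] 0.6
```

```bash
cat >> h.py <<'E'
def plan(P,yaw,tilt=0):
    """rows shift cm + rotvec from the present pose to TCP at P, tool x down, tool z along heading yaw(deg), tilt deg about tool y"""
    s=r.get_state(); T0=R.from_quat(s["tool_rot"])
    y=np.radians(yaw); z=np.array([np.cos(y),np.sin(y),0]); x=np.array([0,0,-1.]); 
    T1=R.from_matrix(np.c_[x,np.cross(z,x),z])*R.from_euler("y",tilt,degrees=True)
    return (T0.inv().apply(np.array(P)-s["ee_pos"])*100).round(2),(T0.inv()*T1).as_rotvec().round(3)
def grade():
    s=r.get_state();T=R.from_quat(s["tool_rot"]);M=T.as_matrix()
    print(round(s["time_s"],2),"p",s["ee_pos"].round(4),"gap",round(s["finger_gap"],4),"x",M[:,0].round(3),"zyaw",np.degrees(np.arctan2(M[1,2],M[0,2])).round(2),"F",s["ft_force"].round(2),"tau_tool",(M.T@s["ft_torque"]).round(3),"q",s["qpos"].round(2))
E
python3 - <<'E'
from h import *
grade(); print(plan([.599,.072,.30],-8.9)); print(plan([.599,.072,.13],-8.9))
E
```

```text
0.6 p [0.1603 0.5261 0.2407] gap 0.0928 x [-0.  0. -1.] zyaw -16.95 F [-0.    0.13 -0.75] tau_tool [0.025 0.021 0.021] q [ 1.07  0.26  1.54  0.    1.35 -0.2 ]
(array([ -5.94, -30.65,  55.2 ]), array([-0.14, -0.  , -0.  ]))
(array([ 11.06, -30.65,  55.2 ]), array([-0.14, -0.  , -0.  ]))
```

>>> drive_tool(series=[[[-1,-6,0,0,0,0,0],[-1,-6,-30.6,55.2,-0.14,0,0],[-1,-6,-30.6,55.2,-0.14,0,0],[-1,-6,-30.6,55.2,-0.14,0,0],[-1,-6,-30.6,55.2,-0.14,0,0],[-1,-6,-30.6,55.2,-0.14,0,0],[-1,-6,-30.6,55.2,-0.14,0,0],[-1,-6,-30.6,55.2,-0.14,0,0],[-1,-6,-30.6,55.2,-0.14,0,0],[-1,-6,-30.6,55.2,-0.14,0,0],[-1,-6,-30.6,55.2,-0.14,0,0],[-1,-6,-30.6,55.2,-0.14,0,0],[-1,0,-30.6,55.2,-0.14,0,0],[-1,6,-30.6,55.2,-0.14,0,0],[-1,11,-30.6,55.2,-0.14,0,0],[-1,11,-30.6,55.2,-0.14,0,0],[-1,11,-30.6,55.2,-0.14,0,0]]], newtons=55)

```text
time_s: 2.72
ee_pos: [0.6002, 0.073, 0.1328]
tool_rot: [0.055, 0.704, -0.055, 0.706]
ft_force: [1.7, -0.2, 0.1]
finger_gap: 0.093
```

Run:
```python
from h import *
grade(); print(plan([.599,.072,.043],-8.9))
im=r.capture("top"); cv2.imwrite("pics/t1.png",im[:,:,::-1]); im=r.capture("wrist"); cv2.imwrite("pics/w1.png",im[:,:,::-1])
```

```text
2.73 p [0.6002 0.073  0.1328] gap 0.093 x [ 0.003  0.    -1.   ] zyaw -8.89 F [ 1.69 -0.21  0.11] tau_tool [-0.024  0.007 -0.038] q [-0.06  0.44  1.55  0.    1.15 -1.48]
(array([ 8.98, -0.12, -0.12]), array([ 0.   ,  0.003, -0.   ]))
```

View pics/w1.png

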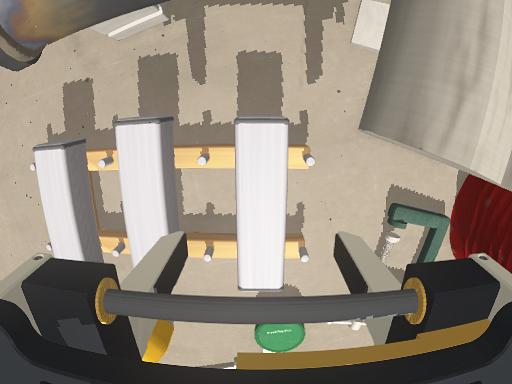

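View pics/t1.png

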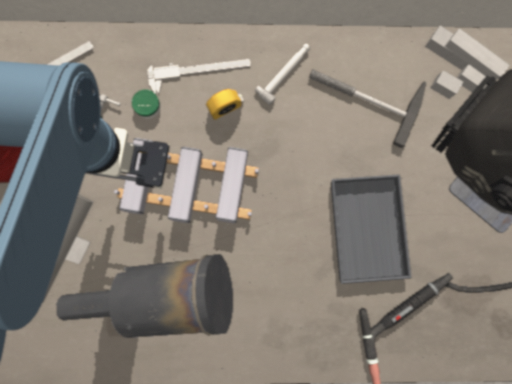

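>>> drive_tool(series=[[[-1,4.5,-0.1,-0.1,0,0,0],[-1,8.9,-0.1,-0.1,0,0,0],[-1,8.9,-0.1,-0.1,0,0,0],[1,8.9,-0.1,-0.1,0,0,0],[1,8.9,-0.1,-0.1,0,0,0],[1,8.9,-0.1,-0.1,0,0,0],[1,8.9,-0.1,-0.1,0,0,0],[1,8.9,-0.1,-0.1,0,0,0]]])

```text
time_s: 3.82
ee_pos: [0.5981, 0.0717, 0.0419]
tool_rot: [0.055, 0.705, -0.055, 0.705]
ft_force: [0.1, 0.8, 0.3]
finger_gap: 0.0474
```

Run:
```python
from h import *
grade()
```

```text
3.83 p [0.5981 0.0717 0.0419] gap 0.0474 x [ 0. -0. -1.] zyaw -8.92 F [0.11 0.79 0.33] tau_tool [ 0.002 -0.03   0.037] q [-0.07  0.54  1.63 -0.    0.96 -1.48]
```

Closing still finishing. Two more rows, then lift and settle level.

>>> drive_tool(series=[[[1,0,0,0,0,0,0],[1,0,0,0,0,0,0],[1,0,0,0,0,0,0],[1,-5,0,0,0,0,0],[1,-10,0,0,0,0,0],[1,-14,0,0,0,0,0],[1,-14,0,0,0,0,0],[1,-14,0,0,0,0,0],[1,-14,0,0,0,0,0],[1,-14,0,0,0,0,0]]])

```text
time_s: 5.08
ee_pos: [0.5971, 0.0716, 0.1796]
tool_rot: [0.055, 0.706, -0.055, 0.704]
ft_force: [-0.1, 0.6, -6.3]
finger_gap: 0.0399
```

Run:
```python
from h import *
grade()
for i in range(3): r.capture("scene"); grade()
```

```text
5.08 p [0.5971 0.0716 0.1796] gap 0.0399 x [-0.004  0.    -1.   ] zyaw -8.93 F [-0.15  0.62 -6.33] tau_tool [-0.019  0.014  0.055] q [-0.07  0.4   1.49 -0.    1.26 -1.48]
5.12 p [0.5974 0.0716 0.1801] gap 0.04 x [-0.003  0.    -1.   ] zyaw -8.93 F [ 0.1  -0.31 -6.14] tau_tool [-0.023  0.018  0.078] q [-0.07  0.4   1.49 -0.    1.26 -1.48]
5.17 p [0.5976 0.0716 0.1805] gap 0.0399 x [-0.002  0.    -1.   ] zyaw -8.93 F [-0.08 -0.41 -6.67] tau_tool [-0.017  0.006 -0.017] q [-0.07  0.4   1.49 -0.    1.26 -1.48]
5.22 p [0.5978 0.0717 0.1809] gap 0.0396 x [-0.001  0.    -1.   ] zyaw -8.92 F [ 0.07  0.46 -5.56] tau_tool [-0.039 -0.019 -0.003] q [-0.07  0.4   1.49 -0.    1.26 -1.48]
```

>>> drive_tool(series=[[[1,0,0,0,0,0.18,0],[1,0,0,0,0,0.36,0],[1,0,0,0,0,0.5,0],[1,0,0,0,0,0.5,0],[1,0,0,0,0,0.5,0],[1,0,0,0,0,0.5,0],[1,0,0,0,0,0.5,0],[1,0,0,0,0,0.5,0],[1,0,0,0,0,0.5,0],[1,0,0,0,0,0.34,0],[1,0,0,0,0,0.17,0],[1,0,0,0,0,0,0],[1,0,0,0,0,0,0],[1,0,0,0,0,0,0],[1,0,0,0,0,0,0],[1,0,0,0,0,0,0]]])

```text
time_s: 7.22
ee_pos: [0.5991, 0.0713, 0.1811]
tool_rot: [0.055, 0.705, -0.055, 0.704]
ft_force: [-0.4, 1.0, -5.1]
finger_gap: 0.0397
```

Run:
```python
from h import *
grade()
for i in range(3): r.capture("scene"); grade()
im=r.capture("scene"); cv2.imwrite("pics/s2.png",im[:,:,::-1])
```

```text
7.22 p [0.5991 0.0713 0.1811] gap 0.0397 x [-0.001  0.    -1.   ] zyaw -8.96 F [-0.38  0.98 -5.11] tau_tool [-0.038  0.141  0.042] q [-0.07  0.4   1.49  0.    1.26 -1.48]
7.28 p [0.5988 0.0713 0.1811] gap 0.0394 x [-0.001  0.    -1.   ] zyaw -8.95 F [-0.34 -0.67 -6.54] tau_tool [-0.063  0.114  0.018] q [-0.07  0.4   1.49  0.    1.26 -1.48]
7.33 p [0.5986 0.0714 0.1811] gap 0.0396 x [-0.001  0.    -1.   ] zyaw -8.95 F [ 0.38  0.26 -5.93] tau_tool [0.014 0.115 0.01 ] q [-0.07  0.4   1.49  0.    1.26 -1.48]
7.38 p [0.5984 0.0715 0.1811] gap 0.0394 x [-0.001  0.    -1.   ] zyaw -8.94 F [-0.52  0.28 -6.27] tau_tool [-0.033  0.143  0.061] q [-0.07  0.4   1.49  0.    1.26 -1.48]
```

View pics/s2.png

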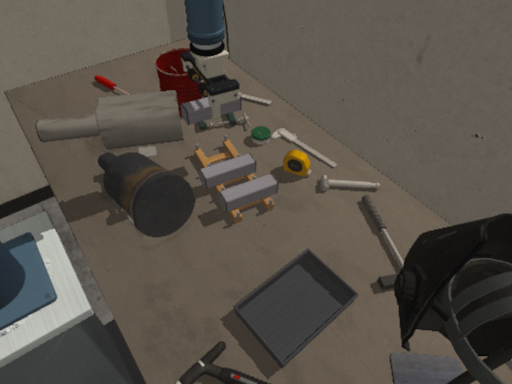

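The scene view shows the tube held level above its empty bay at pixel (212,110). The moment shifted by about +0.12 N m. That fits the loose insert, so I'll confirm by tilting the other end down.

>>> drive_tool(series=[[[1,0,0,0,0,-0.18,0],[1,0,0,0,0,-0.36,0],[1,0,0,0,0,-0.5,0],[1,0,0,0,0,-0.5,0],[1,0,0,0,0,-0.5,0],[1,0,0,0,0,-0.5,0],[1,0,0,0,0,-0.5,0],[1,0,0,0,0,-0.5,0],[1,0,0,0,0,-0.5,0],[1,0,0,0,0,-0.5,0],[1,0,0,0,0,-0.34,0],[1,0,0,0,0,-0.17,0],[1,0,0,0,0,0,0],[1,0,0,0,0,0,0],[1,0,0,0,0,0,0],[1,0,0,0,0,0,0],[1,0,0,0,0,0,0]]])

```text
time_s: 9.55
ee_pos: [0.5973, 0.072, 0.1823]
tool_rot: [0.055, 0.704, -0.055, 0.706]
ft_force: [0.8, -0.0, -6.6]
finger_gap: 0.0396
```

Run:
```python
from h import *
grade()
for i in range(3): r.capture("scene"); grade()
im=r.capture("scene"); cv2.imwrite("pics/s3.png",cv2.resize(im[60:180,130:290,::-1],None,fx=4,fy=4))
print(plan([.495,-.4017,.18],-86.7),plan([.495,-.4017,.18],3.3))
```

```text
9.55 p [0.5973 0.072  0.1823] gap 0.0396 x [ 0.002 -0.    -1.   ] zyaw -8.89 F [ 0.82 -0.02 -6.61] tau_tool [ 0.035 -0.086 -0.014] q [-0.07  0.39  1.49 -0.    1.26 -1.48]
9.6 p [0.5974 0.072  0.1823] gap 0.0395 x [ 0.002 -0.    -1.   ] zyaw -8.9 F [-0.61 -0.05 -6.1 ] tau_tool [-0.027 -0.123 -0.007] q [-0.07  0.39  1.49 -0.    1.26 -1.48]
9.65 p [0.5976 0.0719 0.1822] gap 0.0398 x [ 0.001 -0.    -1.   ] zyaw -8.91 F [ 0.24  0.58 -6.57] tau_tool [ 0.013 -0.14   0.061] q [-0.07  0.39  1.49 -0.    1.26 -1.48]
9.7 p [0.5977 0.0718 0.1822] gap 0.0399 x [ 0.001 -0.    -1.   ] zyaw -8.91 F [ 1.01 -0.93 -6.22] tau_tool [-0.001 -0.096 -0.026] q [-0.07  0.39  1.49 -0.    1.26 -1.48]
(array([  0.2 , -48.37,  -2.82]), array([ 1.358e+00,  1.000e-03, -1.000e-03])) (array([  0.2 , -48.37,  -2.82]), array([-0.213,  0.001,  0.   ]))
```

View pics/s3.png

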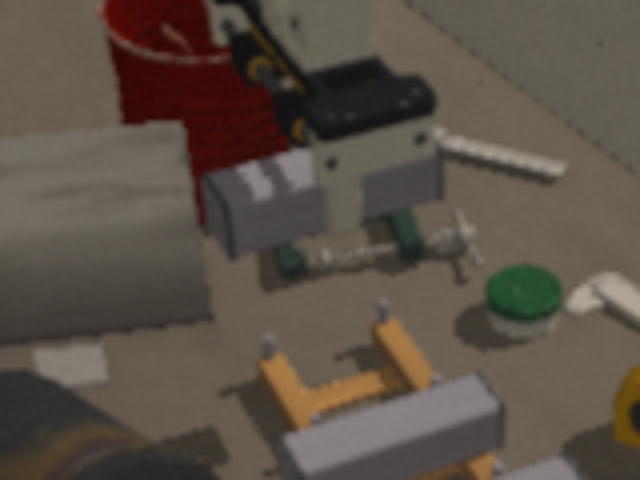

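The other tilt moved the moment by about -0.24 N m, so this tube is confirmed loose. In the crop it is still level in the grip. Next I carry it to the tray.

>>> drive_tool(series=[[[1,0,-6,-0.4,-0.03,0,0],[1,0,-12,-0.8,-0.06,0,0],[1,0,-18,-1.2,-0.09,0,0],[1,0,-24,-1.5,-0.12,0,0],[1,0,-30,-1.8,-0.15,0,0],[1,0,-36,-2.2,-0.18,0,0],[1,0,-42,-2.6,-0.2,0,0],[1,0,-48.4,-2.8,-0.21,0,0],[1,0,-48.4,-2.8,-0.21,0,0],[1,5,-48.4,-2.8,-0.21,0,0],[1,9,-48.4,-2.8,-0.21,0,0],[1,9,-48.4,-2.8,-0.21,0,0],[1,9,-48.4,-2.8,-0.21,0,0],[1,9,-48.4,-2.8,-0.21,0,0]]])

```text
time_s: 11.5
ee_pos: [0.4965, -0.4032, 0.0943]
tool_rot: [-0.021, 0.706, 0.018, 0.708]
ft_force: [-0.4, -0.8, -5.1]
finger_gap: 0.0397
```

Run:
```python
from h import *
for c in("top","wrist","scene"):
    im=r.capture(c); cv2.imwrite(f"pics/{c}4.png",im[:,:,::-1])
grade()
print(plan([.495,-.4017,.030],3.3))
```

```text
11.65 p [ 0.4959 -0.4027  0.0933] gap 0.0398 x [ 0.002 -0.002 -1.   ] zyaw 3.11 F [-0.04  0.21 -7.01] tau_tool [-0.012 -0.096  0.054] q [-0.86  0.54  1.49  0.    1.11 -2.48]
(array([ 6.33,  0.12, -0.09]), array([-0.003,  0.002,  0.002]))
```

View pics/scene4.png

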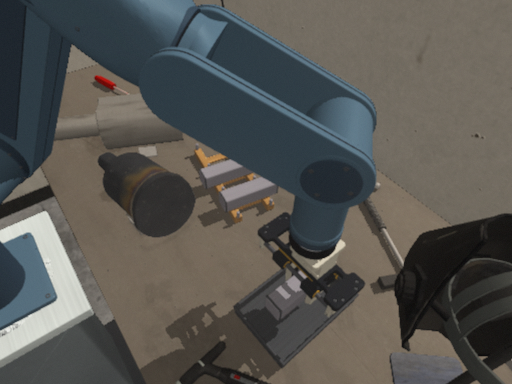

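View pics/wrist4.png

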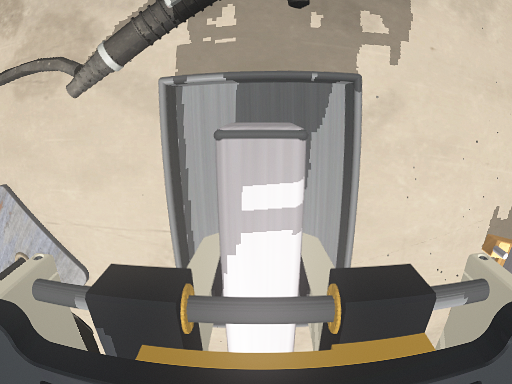

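The wrist view shows the tube (columns 218-308) centred between the tray walls (columns 165-360) and level. I'll lower it and release with a small opening.

>>> drive_tool(series=[[[1,3,0.1,0,0,0,0],[1,5,0.1,0,0,0,0],[1,6.2,0.1,0,0,0,0],[1,6.3,0.1,0,0,0,0],[1,6.3,0.1,0,0,0,0],[-0.15,6.3,0.1,0,0,0,0],[-0.15,6.3,0.1,0,0,0,0],[-0.15,6.3,0.1,0,0,0,0]]])

```text
time_s: 12.65
ee_pos: [0.4957, -0.4017, 0.0297]
tool_rot: [-0.02, 0.706, 0.019, 0.707]
ft_force: [0.8, -0.4, 0.1]
finger_gap: 0.0533
```

Run:
```python
from h import *
grade()
```

```text
12.65 p [ 0.4957 -0.4017  0.0297] gap 0.0533 x [ 0.001 -0.002 -1.   ] zyaw 3.11 F [ 0.85 -0.4   0.1 ] tau_tool [-0.011 -0.008 -0.023] q [-0.86  0.61  1.55 -0.    0.98 -2.48]
```

>>> drive_tool(series=[[[-0.15,-2,0,0,0,0,0],[-0.15,-7,0,0,0,0,0],[-0.15,-13,0,0,0,0,0],[-0.15,-19,0,0,0,0,0],[-0.15,-19,15,-15,0,0,0],[-0.15,-19,15,-15,0,0,0],[-0.15,-19,15,-15,0,0,0],[-0.15,-19,15,-15,0,0,0],[-0.15,-19,15,-15,0,0,0],[-0.15,-19,15,-15,0,0,0]]])

```text
time_s: 13.9
ee_pos: [0.3381, -0.2605, 0.2193]
tool_rot: [-0.02, 0.706, 0.018, 0.707]
ft_force: [-0.0, -0.7, -0.4]
finger_gap: 0.0534
```

Run:
```python
from h import *
grade()
for c in("top","scene"):
    im=r.capture(c); cv2.imwrite(f"pics/{c}5.png",im[:,:,::-1])
    for d in r.masks_of(c,"tube_1"):
        rc=cv2.minAreaRect(np.argwhere(d["region"])[:,::-1].astype(np.float32)); print(c,d["score"],rc,[back(c,rc[0],z).round(3)[0] for z in(.043,.06)])
```

```text
13.9 p [ 0.3381 -0.2605  0.2193] gap 0.0534 x [ 0.001 -0.002 -1.   ] zyaw 3.1 F [-0.01 -0.7  -0.35] tau_tool [-0.021 -0.051  0.026] q [-0.92  0.05  1.84  0.    1.25 -2.54]
top 0.96 ((184.67999267578125, 184.25999450683594), (23.433992385864258, 75.75798797607422), 10.304847717285156) [array([ 0.583, -0.021,  0.043]), array([ 0.58 , -0.024,  0.06 ])]
top 0.87 ((369.1182861328125, 227.49063110351562), (74.03703308105469, 23.481718063354492), 85.46223449707031) [array([ 0.496, -0.396,  0.043]), array([ 0.495, -0.391,  0.06 ])]
top 0.62 ((231.2916259765625, 184.5493621826172), (21.115161895751953, 75.28343963623047), 9.605202674865723) [array([ 0.582, -0.115,  0.043]), array([ 0.58 , -0.116,  0.06 ])]
scene 0.94 ((248.74815368652344, 191.31167602539062), (20.84394645690918, 60.65359115600586), 69.90476989746094) [array([ 0.582, -0.117,  0.043]), array([ 0.573, -0.13 ,  0.06 ])]
scene 0.87 ((295.6412048339844, 300.6647033691406), (25.489328384399414, 74.94947052001953), 49.398704528808594) [array([ 0.488, -0.407,  0.043]), array([ 0.481, -0.412,  0.06 ])]
scene 0.79 ((228.80001831054688, 169.90000915527344), (20.554807662963867, 57.23722457885742), 71.56504821777344) [array([ 0.583, -0.026,  0.043]), array([ 0.574, -0.04 ,  0.06 ])]
```

View pics/scene5.png

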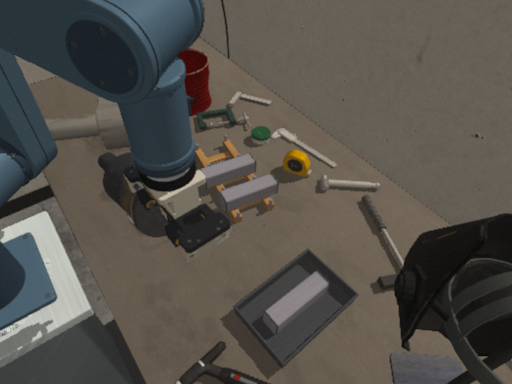

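View pics/top5.png

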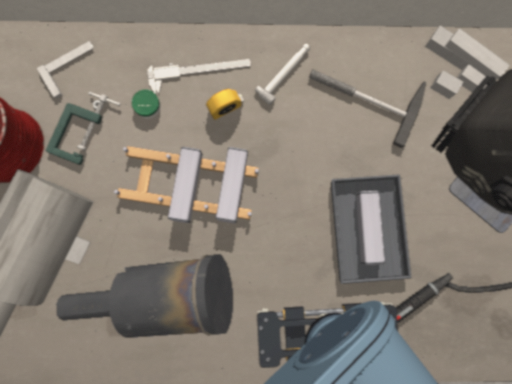

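Both views show the loose tube flat and centred in the tray (top view pixel 369,227). The other two lie undisturbed in their bays (185,184 and 231,185), and the arm is clear of everything.

Run:
```python
from h import *
grade(); print(r.hand_in())
```

```text
14.1 p [ 0.3379 -0.2602  0.2185] gap 0.0534 x [-0.  0. -1.] zyaw 3.11 F [ 0.16 -0.48  0.05] tau_tool [ 0.029 -0.037  0.077] q [-0.92  0.05  1.84  0.    1.25 -2.54]
the job is handed in; nothing more can be done
None
```

The tube with the loose insert is lying in the scrap tray, and I handed the job in at 14.1 s of the 67 s allowed. It was the first one I lifted, from the bay at stand y = +95 mm.

- **Finding it:** Held level, its moment about the cross axis went from about 0 to +0.13 N m after tipping one end down, then to about -0.11 N m after tipping the other. That matches the changes of 0.13 and 0.26 N m given for the loose insert.
- **Placing it:** I lowered it into the tray and let it drop about 5 mm onto the floor. In the top and scene pictures it lies flat, about 10 mm or less from the tray's middle.
- **The other two:** I did not lift or test them, since the first tube was clearly the loose one. Both still lie in their own bays at the positions measured at the start.
- **Last checks:** The gripper was open and clear of everything, with wrist force near zero. No check failed. The top and scene cameras put the tray tube about 14 mm apart, well within the tolerance.

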